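# Clamp the angle block on the sine plate

## Task

Set up the angle block for checking: take it from the tray and lay it flat on the tilted sine plate, square against the end fence and under the middle of the clamp leaf, with its ridge uphill so that the ridge's long face comes level. Let go of it, swing the clamp leaf down onto it, and start the wing screw as a fitter does: back it anticlockwise until its thread drops into the boss with a click, only then turn it clockwise until it firmly clamps the leaf on the block. Leave everything else where it stands, the plain block in the tray included.

Things in the scene. Friction and masses are not known exactly. Their poses are not given: they have to be found in the camera images.
- angle_block: The workpiece, 0.2 to 0.35 kg: bare aluminium base 86 x 40 x 20 mm (x, y, z) with a ridge across the +x half of its top (see ridge); x = -43 to +3 mm is a flat shoulder 20 mm high where the leaf's pad presses. Origin: centre of the underside, on the tray floor 4 mm above the bench at the start, x away from the robot within 0.5 rad. Grasp it across its 40 mm width near x = +3 mm.
- ridge (a point): Middle of the ridge's edge on the angle block, at x = +13, z = 37 mm in the block's frame, same axes. The ridge is 40 mm wide like the base; it rises at 60 degrees from x = +3 mm and falls at 30 degrees to x = +43 mm (the long face, level when the block lies properly on the sine plate).
- tray: Fixed black tray 200 x 210 mm, floor 4 mm, walls 4 mm thick and 18 mm high. It holds the angle block and the plain block side by side, about 100 mm apart across its width; either may be the left one. Origin: centre of its underside.
- plain_block: Bystander, loose in the tray: plain aluminium block 86 x 40 x 25 mm, no ridge. Origin: centre of the underside.
- try_square: Bystander, loose on the bench: steel square lying flat, stock 16 x 75 x 20 mm, blade to x = 108 mm. Origin: under the middle of the stock.
- cylinder_square: Bystander, loose, standing: steel cylinder 64 mm in diameter, 112 mm high. Origin: centre of the underside.
- gauge_case: Bystander, loose: closed wooden case 110 x 160 x 32 mm. Origin: centre of the underside.
- sine_plate: Fixed steel base of the sine plate, 200 x 190 x 22 mm. Origin: centre of its underside on the bench; x away from the robot within 0.3 rad.
- sine_top: The fixed, tilted top of the sine plate, 190 x 190 x 22 mm. Origin: centre of the upper surface, 95.5 mm above the bench. x points uphill (30 degrees above level, away from the robot), y to the left, z square out of the plate (30 degrees off vertical, leaning to the robot). The block laid on it may or may not slide downhill by itself.
- fence (a point): Middle of the upper uphill edge of the end fence, a fixed bar 100 mm long (along y), 10 mm thick and 14 mm high across the low end of the plate; at x = -73, z = 14 mm in sine_top, same axes.
- nest (a point): Point on the plate's surface (x = -30, y = 0 mm in sine_top, same axes) where the centre of the angle block's underside comes when its -x end touches the fence.
- leaf (a joint): Hinge angle of the clamp leaf, rad: 0 = down on the angle block, parallel to the plate; starts standing open at 1.75 to 1.95, stop at 2.05. Stiff hinge: stays put while near upright, sinks slowly shut by its own weight below about 1.0. Push it over by the outer face of its end tab.
- leaf_hinge (a point): On the hinge axis, mid-width of the leaf (x = -51, y = +72, z = 30 mm in sine_top; axis along the plate's x). Axes turn with the leaf: -y along it to the tab, z out of its outer (upper) face. Aluminium bar 12 mm thick (z = -6 to 6), 36 mm wide to 166 mm from the hinge, then a tab 26 mm wide to 204 mm; rubber pad under it at 72 mm, wing screw at 144 mm. Hinge ears span 68 mm, 43 mm high.
- leaf_tab (a point): Middle of the tab on the leaf's outer (upper) face, 190 mm from the hinge; same axes as leaf_hinge.
- wing_screw (a joint): Turn of the captive wing screw, rad; grows clockwise seen from its wing side (tightening). Starts at 0.55 to 1.2: with the leaf down its thread rides on the boss's first thread. Backed below 0.05 it can drop 6 mm, by its weight: a firm grip holds it up until loosened. Stop at -0.45. Once dropped, turned forward it starts to clamp near 1.3, is firm at 2.1 to 2.4, stop at 2.6; it stays as left.
- screw_lift (a joint): Height of the screw's collar above the leaf's upper face, m, free from 0 to 0.012. With the leaf down: about 0.006 to 0.007 riding on the first thread, about 0.001 just dropped, then 0. Thread 6.5 mm a turn, right-hand: backing lifts the screw about 1 mm a radian, turning forward sinks it as much.
- wing (a point): Centre of the screw's wing, to be grasped, a steel bar 50 mm long (own x, 0.95 rad minus the joint's value anticlockwise from the plate's x with the leaf down), 12 mm thick (own y, grasp across it), 26 mm high (own z, along the screw's axis, out of the leaf). Below it a collar 26 mm in diameter and 8 mm high, then the leaf's face: 21 mm from here at lift 0.
- screw_end (a point): Lower end of the screw on its axis, 47.5 mm below the wing's centre; at lift 0 it stands 14 mm out of the leaf's underside. Same axes as wing.
- boss_mouth (a point): Centre of the mouth of the threaded boss, 35 mm in diameter and 21 mm high, on the plate (x = -51, y = -72, z = 21 mm in sine_top, same axes). The screw's end is about 5 mm below it when riding on the first thread, 9.5 mm or more once dropped.

How it is judged:
By the outcome, as a careful person would: the job done as asked, in the order asked, and still so for the second after the job is handed in, with the robot touching nothing.
It also fails if it takes over 72 s, if anything falls off the work surface, if the arm or the gripper's body presses on something with over 40 N, if the wrist force passes 120 N, or if a joint passes its speed limit or range.

## Robot

A 7-joint arm with a two-finger parallel gripper is mounted at the origin on the work surface. World frame = base frame: x ahead of the robot, y to its left, z up, the work surface at z = 0. Lengths are in m, angles in rad, forces in N, time in s.
With the tool pointing down it reaches from about 0.4 to 0.85 m from the base axis. Payload 4.5 kg.
Tool frame: the origin (TCP) lies between the finger pads; the fingertips stand 19 mm ahead of it and the grasp point (between the pads) is the TCP (r.tips_ahead is the distance from the TCP to the fingertips, in m); z points along the fingers, y is the line along which they close (so a half turn about z gives the same grasp; the last joint's range is limited). The gripper opens to 88 mm and grips with 3 to 60 N. Pads are 18 mm wide; open, the fingers measure 123 mm over their backs; the gripper's body (75 mm by 187 mm) begins 45 mm behind the grasp point.
Start: joints at [-1.198, 0.689, -0.195, 1.565, 0.157, 0.902, -0.215], TCP at [0.208, 0.59, 0.258] pointing down, gripper open.
Joint ranges: [-3.01, 3.01], [-0.46, 2.08], [-1.47, 1.51], [0.13, 2.56], [-1, 4.14], [0.04, 2.09], [-2.66, 2.66]. Speed limits (rad/s): [2.57, 2.57, 3.14, 3.14, 3.14, 3.14, 3.14].

## Interface

Orientations are given as a unit quaternion [x, y, z, w].
In Python, from plant import r, cams, models gives the robot as it stands. The module is installed in compiled form; this text tells all that it offers.
- The arm moves only by the tool jog_arm, never from a script. Its arguments are lists of equal length, an entry for each row: "turn": the turn, a rotation vector about the tool's x, y, z in rad, a list of three; "translation": the shift along the tool's x, y, z in m, a list of three; "grip": the closure, from 0 (fully open) to 1 (shut). In form: {"turn": [[ax, ay, az], ...], "translation": [[tx, ty, tz], ...], "grip": [grip, ...]}. A call has 1 to 20 rows; each row is the pose to reach, as a shift and turn from the pose commanded when the call began, along the tool's axes at that moment; what a row does not reach only later rows make up. A row lasts 1/8 s, in which the tool goes at most 62.5 mm and 10.7 degrees, less where a joint would pass 70% of its speed; a pose out of reach is approached as far as the arm can. A call with a gripper value outside its range is refused whole. The fingers move at their own pace and stop on an object; "force" is the grip in N (left out, the last holds). Time passes only in rows, so rows that repeat a pose let the fingers close. It gives the time, the measured TCP pose, the force, the opening and the grip force at its end, in the units of the state.
- r.get_state(): the state, without advancing time (a new reading comes with each control period).
- cams.snapshot(name): name is "scene" or "top"; returns the picture (480x640x3 uint8, red, green, blue); there is no depth.
- cams.camera_params(name): a dict with "fx", "fy", "cx", "cy" (pixels), "k1" (the pictures are not rectified: a ray, as slopes to the right and down, at radius r is drawn at 1 + k1 r^2 times it, then the intrinsics apply), "eye" and "orientation" of the camera in the world. Camera axes: x right, y up, looking along -z (the intrinsics and any distortion apply to the point x, -y, -z); pixel columns grow to the right and rows downward; lengths in m; the calibration is good to about 2 mm. A picture is of the moment at which its call begins. camera_params takes no time and is no camera call.
- r.finish_job(): hands the job in; it is judged then, once.
Trained networks look in the newest picture that a camera, given by its name, has taken for a name from the list of things; names that differ only in an ending like _2 or _b are one class to them, and where a whole thing is asked for, a point or a joint stands for the part that bears it (a point fixed in the world has none). Each returns a list of dicts, best first, with "p" (0 to 1); they miss things now and then, are a little off and sometimes report something else, mostly with a low value. They report only what shows in the picture. A call takes as long as a camera call.
- models.find_in(camera, name): "position" ([x, y, z] in m, in world coordinates, good to about 4 mm: the middle of the surface that is visible of it).
- models.masks_of(camera, name): "pixels" (480x640 bool, what is visible of it).
- models.place_of(camera, name): "position" ([x, y, z] in m, in world coordinates, good to about 4 mm: a listed point, or the origin of a listed thing).
The state is a dict: "clock": time; "q": joint angles; "qd": joint speeds; "joint_torque": joint torques, N m; "tool_pos": TCP position; "eef_rot": TCP orientation; "contact_force": force on the tool from outside, world axes, zero at the start; "moment": the same for the moment, N m; "opening": opening from 0.0 (shut) to 1.0 (fully open); "finger_force": force on a finger pad.
Only numpy, scipy, OpenCV 4.12 (cv2) and the standard library are available. Lean on these libraries where they do the work, as an engineer would, in place of code of your own. Each camera call takes 0.05 s, during which the arm holds its last target. There are 200 camera calls.

## Working session

There is one attempt and no reset: what is moved stays moved. The work goes in short steps, Python scripts to look and compute and a tool call to move; the robot and the scene stay as the last step left them, time stands still between calls to the robot, and variables do not carry over. Pictures are saved under pics/ and viewed, at most 10 in all, crops included, and the job is handed in when it is done.

Besides the shell and the picture viewer there is one more tool, called after "Request:" as name(argument=value, ...) on one line, values as JSON. jog_arm: Moves the arm, as the interface text tells. Its arguments: {"type":"object","properties":{"turn":{"type":"array"},"translation":{"type":"array"},"grip":{"type":"array"},"force":{"type":"number"}},"required":["turn","translation","grip"]}

```bash
mkdir -p pics; ls; cat > h.py <<'E'
import numpy as np, cv2
from scipy.spatial.transform import Rotation as R
from plant import r, cams, models
def snap(n,f): 
    im=cams.snapshot(n); cv2.imwrite('pics/'+f,im[:,:,::-1]); return im
def pix(cam,P):
    c=cams.camera_params(cam); o=np.array(c['orientation'])
    Rm=R.from_quat(o) if o.size==4 else R.from_matrix(o.reshape(3,3))
    p=Rm.inv().apply(np.atleast_2d(P)-np.array(c['eye'])); u=p[:,0]/-p[:,2]; v=-p[:,1]/-p[:,2]
    d=1+c['k1']*(u*u+v*v); return np.c_[c['fx']*u*d+c['cx'],c['fy']*v*d+c['cy']]
def ray(cam,uv):
    c=cams.camera_params(cam); o=np.array(c['orientation']); Rm=R.from_quat(o) if o.size==4 else R.from_matrix(o.reshape(3,3))
    uv=np.atleast_2d(uv); a=(uv-[c['cx'],c['cy']])/[c['fx'],c['fy']]; s=a.copy()
    for _ in range(20): s=a/(1+c['k1']*(s**2).sum(1,keepdims=True))
    return np.array(c['eye']), Rm.apply(np.c_[s[:,0],-s[:,1],-np.ones(len(s))])
def at_z(cam,uv,z):
    e,d=ray(cam,uv); return e+d*((z-e[2])/d[:,2])[:,None]
def tri(uv1,uv2,c1='scene',c2='top'):
    e,d=ray(c1,uv1); f,g=ray(c2,uv2); out=[]
    for a,b in zip(d,g):
        t=np.linalg.lstsq(np.c_[a,-b],f-e,rcond=None)[0]; p,q=e+a*t[0],f+b*t[1]; out.append((p+q)/2)
    return np.array(out)
def st():
    s=r.get_state(); return s
def move(pos,Rt):
    "shift & rotvec in tool axes from present measured pose"
    s=r.get_state(); T=R.from_quat(s['eef_rot'])
    return T.inv().apply(np.array(pos)-s['tool_pos']), (T.inv()*Rt).as_rotvec()
E
python3 - <<'E'
from h import *
np.set_printoptions(precision=4,suppress=True)
s=st(); print(s)
for c in ('scene','top'):
    snap(c,c+'0.png'); print(cams.camera_params(c))
    for n in ['angle_block','ridge','tray','plain_block','sine_top','sine_plate','fence','nest','leaf_hinge','leaf_tab','wing','boss_mouth']:
        print(c,n,[(np.round(d['position'],4),round(d['p'],2)) for d in models.place_of(c,n)[:2]])
E
```

```text
pics
{'clock': 0.0, 'q': array([-1.1982,  0.69  , -0.1945,  1.5663,  0.1574,  0.9025, -0.2151]), 'qd': array([-0.0006,  0.0005, -0.0001, -0.0002, -0.0017, -0.0017,  0.0007]), 'joint_torque': array([ -0.0003, -52.7574,  -1.2665, -15.3426,  -0.0525,   0.0069,
         0.0002]), 'tool_pos': array([0.2076, 0.5889, 0.2569]), 'eef_rot': array([ 0.1685,  0.9857, -0.0009, -0.0001]), 'contact_force': array([0.7446, 0.5944, 0.7053]), 'moment': array([0.028 , 0.0435, 0.0594]), 'finger_force': 0.0, 'opening': 1.0007462480205762}
{'fx': 572.9801979157128, 'fy': 572.9801979157128, 'cx': 312.592366770405, 'cy': 242.147509173591, 'k1': 0.020263564414551564, 'eye': array([ 1.2266, -0.583 ,  0.6533]), 'orientation': array([0.4504, 0.2028, 0.3699, 0.7869])}
scene angle_block [(array([ 0.4526, -0.2383,  0.0071]), 0.6), (array([ 0.5347, -0.0406,  0.0845]), 0.59)]
scene ridge [(array([ 0.461 , -0.2923, -0.0036]), 0.69), (array([ 0.4642, -0.2436,  0.0438]), 0.61)]
scene tray [(array([ 0.4577, -0.2921, -0.0025]), 0.91)]
scene plain_block [(array([ 0.4495, -0.3388,  0.0064]), 0.57)]
scene sine_top [(array([0
[... 757 characters left out ...]
.63)]
top ridge [(array([ 0.4314,  0.3724, -0.0017]), 0.21)]
top tray [(array([ 0.4564, -0.293 ,  0.0005]), 0.87)]
top plain_block [(array([ 0.446 , -0.3419, -0.0003]), 0.61)]
top sine_top [(array([0.5727, 0.0469, 0.0954]), 0.86), (array([0.5049, 0.1042, 0.0956]), 0.3)]
top sine_plate [(array([ 0.5848,  0.0408, -0.0012]), 0.82)]
top fence [(array([0.5078, 0.0363, 0.0749]), 0.68), (array([ 0.4449, -0.3382,  0.0013]), 0.47)]
top nest [(array([0.5485, 0.0397, 0.0857]), 0.98)]
top leaf_hinge [(array([0.5053, 0.1045, 0.0977]), 0.63)]
top leaf_tab [(array([0.4064, 0.1541, 0.2507]), 0.97)]
top wing [(array([0.4308, 0.1645, 0.2046]), 0.76)]
top boss_mouth [(array([ 0.5355, -0.0358,  0.0898]), 0.55)]
```

View pics/scene0.png

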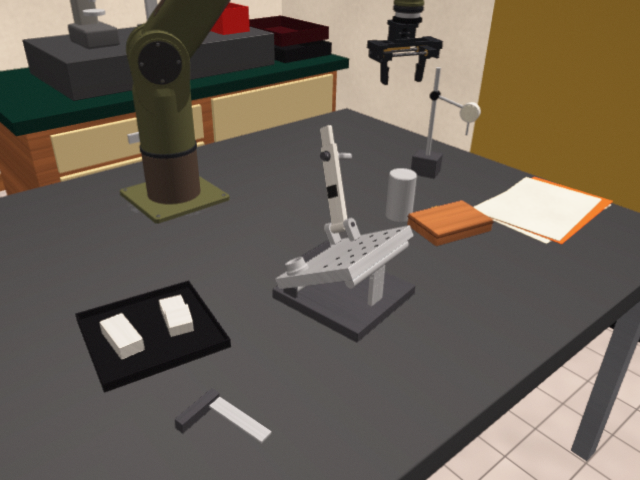

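View pics/top0.png

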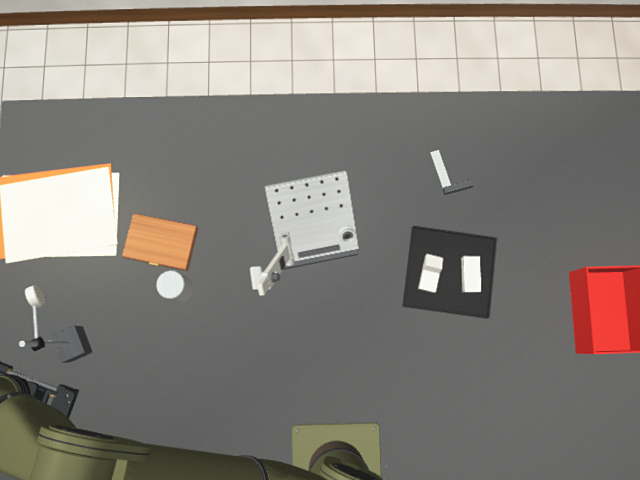

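The scene camera shows the ridged angle block at about (176,315), left of the plain block at (122,335). The sine plate is at about (345,260), its leaf standing open with the tab at about (328,135). The top view has the angle block at (430,273), the plain block at (471,273), and the boss at (347,234). Next I fit the poses.

```bash
cat > fit.py <<'E'
from h import *
from scipy.optimize import least_squares, minimize
np.set_printoptions(precision=4,suppress=True)
L={'sine_top':(0,0,0),'fence':(-73,0,14),'nest':(-30,0,0),'leaf_hinge':(-51,72,30),'boss_mouth':(-51,-72,21)}
def PR(yaw): return R.from_euler('z',yaw)*R.from_euler('y',-np.pi/6)
obs=[]
for c in ('scene','top'):
    cams.snapshot(c)
    for n in list(L)+['leaf_tab']:
        for d in models.place_of(c,n)[:1]:
            if d['p']>.4: obs.append((n,np.array(d['position'])))
def model(p):
    o=np.array([p[0],p[1],.0955]); a=p[3]; m=[]
    for n,x in obs:
        if n=='leaf_tab':
            l=np.array([-51,72-190*np.cos(a)+6*np.sin(a),30+190*np.sin(a)+6*np.cos(a)])
        else: l=np.array(L[n],float)
        m.append(o+PR(p[2]).apply(l/1e3)-x)
    return np.array(m)
f=least_squares(lambda p:model(p).ravel(),[.575,.045,.2,1.85],loss='soft_l1',f_scale=.004)
print('plate x y yaw leaf',f.x); print([(n,np.round(e*1e3,1)) for (n,_),e in zip(obs,model(f.x))])
# block silhouette
S=np.array([[-43,0],[43,0],[43,20],[13,37],[3,20],[-43,20]])
V=np.array([[x,y,z] for x,z in S for y in (-20,20)])/1e3
A=V[(V[:,2]<.021)]; B=np.array([[x,y,z] for x,z in [(3,20),(13,37),(43,20)] for y in(-20,20)])/1e3
def sil(c,p):
    im=np.zeros((480*4,640*4),np.uint8)
    for K in (A,B):
        w=R.from_euler('z',p[2]).apply(K)+[p[0],p[1],.004]
        cv2.fillConvexPoly(im,cv2.convexHull(np.round(pix(c,w)*4+1.5).astype(np.int32)),1)
    return cv2.resize(im*255,(640,480),interpolation=cv2.INTER_AREA)/255.
M={}
for c in ('scene','top'):
    for d in models.masks_of(c,'angle_block')[:3]:
        m=d['pixels']; ys,xs=np.nonzero(m); print(c,d['p'],m.sum(),xs.mean(),ys.mean())
    ds=models.masks_of(c,'angle_block'); M[c]=ds[0]['pixels'].astype(float)
def cost(p,cs): return sum(1-np.minimum(sil(c,p),M[c]).sum()/np.maximum(sil(c,p),M[c]).sum() for c in cs)
for cs in (('top',),('scene',),('top','scene')):
    best=min((minimize(cost,[.452,-.2405,y],args=(cs,),method='Nelder-Mead',options=dict(initial_simplex=np.array([[.452,-.24,y],[.457,-.24,y],[.452,-.235,y],[.452,-.24,y+.1]]))) for y in (-.4,-.2,0,.2,.4)),key=lambda q:q.fun)
    print(cs,best.x,best.fun)
E
python3 fit.py
```

```text
plate x y yaw leaf [0.5761 0.0426 0.1689 1.91  ]
[('sine_top', array([ 3.2, -1.2, -6.7])), ('nest', array([ 0.4, -2.3, -2.8])), ('leaf_hinge', array([-2.2,  1. , -0.1])), ('boss_mouth', array([-1.3,  4. , -0.2])), ('leaf_tab', array([ 0.8, -1.5, -0.3])), ('sine_top', array([ 1.1, -0.5, -2.6])), ('fence', array([ 0.5, -4.8, -2.9])), ('leaf_hinge', array([ 0.1,  3.1, -0.6])), ('leaf_tab', array([-2.6,  2.1,  1.6]))]
scene 0.76 996 176.57128514056225 315.66465863453817
top 0.73 669 430.0627802690583 273.0971599402093
('top',) [ 0.4523 -0.242  -0.2735] 0.04027000120844537Traceback (most recent call last):
  File "fit.py", line 39, in <module>
    best=min((minimize(cost,[.452,-.2405,y],args=(cs,),method='Nelder-Mead',options=dict(initial_simplex=np.array([[.452,-.24,y],[.457,-.24,y],[.452,-.235,y],[.452,-.24,y+.1]]))) for y in (-.4,-.2,0,.2,.4)),key=lambda q:q.fun)
  File "fit.py", line 39, in <genexpr>
    best=min((minimize(cost,[.452,-.2405,y],args=(cs,),method='Nelder-Mead',options=dict(initial_simplex=np.array([[.452,-.24,y],[.457,-.24,y],[.452,-.235,y],[.452,-.24,y+.1]]))) for y in
[... 484 characters left out ...]
il(c,p),M[c]).sum()/np.maximum(sil(c,p),M[c]).sum() for c in cs)
                           ~~~^^^^^^^^^^^^^^^^^^^^^^^^^^^^^^^^^^^^^^^^^^^^^^^^^^^^^^^^^^^^^^^^^^^^^^^^^^^^^^^
  File "fit.py", line 37, in <genexpr>
    def cost(p,cs): return sum(1-np.minimum(sil(c,p),M[c]).sum()/np.maximum(sil(c,p),M[c]).sum() for c in cs)
                                            ~~~^^^^^
  File "fit.py", line 30, in sil
    cv2.fillConvexPoly(im,cv2.convexHull(np.round(pix(c,w)*4+1.5).astype(np.int32)),1)
                                                  ~~~^^^^^
  File "h.py", line 7, in pix
    c=cams.camera_params(cam); o=np.array(c['orientation'])
ValueError: time passes only in moves, steps and waits
```

```bash
sed -i 's/^def snap/import functools\n@functools.lru_cache\ndef CP(n): return cams.camera_params(n)\ndef snap/; s/c=cams.camera_params(cam)/c=CP(cam)/' h.py
python3 - <<'E'
from h import *
np.set_printoptions(precision=4,suppress=True)
cams.snapshot('top'); m=models.masks_of('top','sine_top')[0]['pixels']
ys,xs=np.nonzero(m); print(xs.min(),xs.max(),ys.min(),ys.max(),m.sum())
cols=np.arange(275,340); top=np.array([np.nonzero(m[:,c])[0].min()-.5 for c in cols])
f=np.polyfit(cols,top,1); print('res',np.std(top-np.polyval(f,cols)))
P=at_z('top',np.c_[[275,340],np.polyval(f,[275,340])],.0955+.0475); d=P[0]-P[1]
print('yaw from uphill edge',np.arctan2(-d[0],d[1]))
for yaw in (.15,.17,.19):
  rot=R.from_euler('z',yaw)*R.from_euler('y',-np.pi/6)
  # side edges midpoint between left and right at several rows
  print(yaw,rot.apply([[.095,.095,0],[.095,-.095,0]])+[.5761,.0426,.0955])
K=.0955+.0475
e=at_z('top',[[265,np.polyval(f,265)],[347,np.polyval(f,347)]],K); print(e, pix('top',rot.apply([[.095,.095,0],[.095,-.095,0],[-.095,-.095,0]])+[.5761,.0426,.0955]))
for row in (200,215,225):
    c=np.nonzero(m[row])[0]; print(row,c.min(),c.max())
E
```

```text
251 357 171 295 7225
res 0.3053054273684554
yaw from uphill edge 0.177593150448844
0.15 [[ 0.6433  0.1488  0.143 ]
 [ 0.6716 -0.039   0.143 ]]
0.17 [[ 0.6411  0.1501  0.143 ]
 [ 0.6733 -0.0371  0.143 ]]
0.19 [[ 0.639   0.1514  0.143 ]
 [ 0.6748 -0.0352  0.143 ]]
[[ 0.6454  0.1484  0.143 ]
 [ 0.679  -0.039   0.143 ]] [[263.6784 188.492 ]
 [345.3561 171.7737]
 [358.0989 247.823 ]]
200 267 350
215 270 352
225 272 354
```

```bash
cat >> h.py <<'E'
np.set_printoptions(precision=4,suppress=True)
PO=np.array([.579,.042,.0955]); PY=.175
PRt=R.from_euler('z',PY)*R.from_euler('y',-np.pi/6)
def P2W(l): return PO+PRt.apply(np.array(l,float)/1e3)
def W2P(w): return PRt.inv().apply(np.array(w)-PO)*1e3
def tool(base,lean,sgn=1,spin=0):
    "tool pointing along -z of base, leaning toward base x by lean; tool y = sgn*base y, spun anticlockwise about base z"
    z=-np.array([np.sin(lean),0,np.cos(lean)]); y=np.array([0,sgn,0.]); x=np.cross(y,z)
    return base*R.from_euler('z',spin)*R.from_matrix(np.c_[x,y,z])
def show(pos,Rt,name=''):
    t,a=move(pos,Rt); print(name,'trans',np.round(t,4),'turn',np.round(a,3),'world',np.round(pos,4))
BR=R.from_euler('z',-.2735); BO=np.array([.4523,-.242,.004]); LEAN=np.radians(35)
def B2W(l): return BO+BR.apply(np.array(l,float)/1e3)
E
python3 - <<'E'
from h import *
for s in (1,-1):
    T=tool(BR,LEAN,s); print(s)
    show([.30,.3,.42],T,'via'); show(B2W([8,0,24])+[0,0,.1],T,'above'); show(B2W([8,0,24]),T,'grasp')
print(R.from_quat(r.get_state()['eef_rot']).as_matrix())
E
```

```text
1
via trans [-0.1833 -0.2424 -0.1623] turn [ 0.02   0.611 -0.063] world [0.3  0.3  0.42]
above trans [-0.515  -0.7024  0.1297] turn [ 0.02   0.611 -0.063] world [ 0.46   -0.2442  0.128 ]
grasp trans [-0.515  -0.7025  0.2297] turn [ 0.02   0.611 -0.063] world [ 0.46   -0.2442  0.028 ]
-1
via trans [-0.1833 -0.2424 -0.1623] turn [ 0.926 -0.03   2.937] world [0.3  0.3  0.42]
above trans [-0.515  -0.7024  0.1297] turn [ 0.926 -0.03   2.937] world [ 0.46   -0.2442  0.128 ]
grasp trans [-0.515  -0.7025  0.2297] turn [ 0.926 -0.03   2.937] world [ 0.46   -0.2442  0.028 ]
[[-0.9432  0.3323  0.    ]
 [ 0.3323  0.9432  0.0001]
 [ 0.      0.0001 -1.    ]]
```

Request:
jog_arm(turn=[[0, 0, 0], [0, 0, 0], [0, 0, 0], [0.02, 0.61, -0.06], [0.02, 0.61, -0.06], [0.02, 0.61, -0.06], [0.02, 0.61, -0.06], [0.02, 0.61, -0.06], [0.02, 0.61, -0.06], [0.02, 0.61, -0.06], [0.02, 0.61, -0.06], [0.02, 0.61, -0.06], [0.02, 0.61, -0.06], [0.02, 0.61, -0.06], [0.02, 0.61, -0.06], [0.02, 0.61, -0.06], [0.02, 0.61, -0.06], [0.02, 0.61, -0.06], [0.02, 0.61, -0.06], [0.02, 0.61, -0.06]], translation=[[0, 0, -0.06], [-0.03, -0.04, -0.11], [-0.06, -0.08, -0.15], [-0.09, -0.13, -0.16], [-0.12, -0.18, -0.16], [-0.18, -0.24, -0.16], [-0.22, -0.29, -0.16], [-0.26, -0.34, -0.16], [-0.29, -0.39, -0.16], [-0.32, -0.44, -0.16], [-0.36, -0.49, -0.16], [-0.4, -0.54, -0.16], [-0.43, -0.59, -0.15], [-0.47, -0.64, -0.12], [-0.5, -0.68, -0.08], [-0.515, -0.702, -0.04], [-0.515, -0.702, 0.02], [-0.515, -0.702, 0.08], [-0.515, -0.702, 0.13], [-0.515, -0.702, 0.13]], grip=[0, 0, 0, 0, 0, 0, 0, 0, 0, 0, 0, 0, 0, 0, 0, 0, 0, 0, 0, 0])

```text
clock: 4.8
tool_pos: [0.4579, -0.2428, 0.125]
eef_rot: [0.131, 0.944, 0.042, -0.301]
contact_force: [-0.6, 0.2, 0.2]
opening: 1.003
finger_force: 0.0
```

```bash
python3 - <<'E'
from h import *
T=tool(BR,LEAN); show(B2W([8,0,24]),T,'grasp')
E
```

```text
grasp trans [-0.0582 -0.0008  0.0777] turn [ 0.002 -0.007 -0.002] world [ 0.46   -0.2442  0.028 ]
```

Request:
jog_arm(turn=[[0, 0, 0], [0, 0, 0], [0, 0, 0], [0, 0, 0], [0, 0, 0], [0, 0, 0], [0, 0, 0], [0, 0, 0], [0, 0, 0]], translation=[[-0.02, 0, 0.027], [-0.04, 0, 0.054], [-0.05, 0, 0.07], [-0.058, -0.001, 0.078], [-0.058, -0.001, 0.078], [-0.058, -0.001, 0.078], [-0.058, -0.001, 0.078], [-0.058, -0.001, 0.078], [-0.058, -0.001, 0.078]], grip=[0, 0, 0, 0, 0, 1, 1, 1, 1], force=30)

```text
clock: 5.92
tool_pos: [0.4627, -0.2453, 0.0307]
eef_rot: [0.131, 0.945, 0.041, -0.298]
contact_force: [-0.4, 0.6, 0.2]
opening: 0.57
finger_force: 0.0
```

Request:
jog_arm(turn=[[0, 0, 0], [0, 0, 0], [0, 0, 0], [0, 0, 0]], translation=[[0, 0, 0.002], [0, 0, 0.002], [0, 0, 0.002], [0, 0, 0.002]], grip=[1, 1, 1, 1])

```text
clock: 6.42
tool_pos: [0.4619, -0.2445, 0.0289]
eef_rot: [0.131, 0.945, 0.041, -0.297]
contact_force: [2.1, 2.6, 2.1]
opening: 0.452
finger_force: 30.0
```

```bash
python3 - <<'E'
from h import *
s=r.get_state(); print(s)
w=R.from_quat(s['eef_rot']); y=w.as_matrix()[:,1]; print('tool y yaw',np.arctan2(-y[0],y[1]), 'lean',np.arcsin(-w.as_matrix()[:,2]@BR.as_matrix()[:,0]))
print('tcp in block',BR.inv().apply(s['tool_pos']-BO)*1e3)
E
```

```text
{'clock': 6.425, 'q': array([ 0.4286,  1.1534, -0.123 ,  1.4383,  0.1632,  1.1718,  1.5259]), 'qd': array([-0.0004,  0.0004,  0.0025,  0.0017,  0.0017, -0.0001, -0.0008]), 'joint_torque': array([  1.6966, -60.5015,   1.548 ,  -7.7132,   0.8543,   2.1478,
        -0.0229]), 'tool_pos': array([ 0.4619, -0.2445,  0.0289]), 'eef_rot': array([ 0.1314,  0.9448,  0.0415, -0.2974]), 'contact_force': array([2.1308, 2.6381, 2.1299]), 'moment': array([ 0.4489, -0.6341, -0.3683]), 'finger_force': 29.996216246508993, 'opening': 0.4517114391585195}
tool y yaw -0.2764904425801154 lean 0.6099859628320656
tcp in block [ 9.8796  0.1505 24.9458]
```

```bash
python3 - <<'E'
from h import *
T=tool(PRt,.61); s=r.get_state()['tool_pos']
R0=R.from_quat(r.get_state()['eef_rot'])
show(s+[0,0,.12],R0,'lift'); show(s+[.02,.06,.2],T,'v1'); show(P2W([-10,0,25+80])+[-.0,-.12,.05],T,'v2'); show(P2W([-10,0,25+70]),T,'hover'); show(P2W([-10,0,25+15]),T,'near')
E
```

```text
lift trans [ 0.0687  0.     -0.0984] turn [0. 0. 0.] world [ 0.4619 -0.2445  0.1489]
v1 trans [ 0.1122  0.0632 -0.1656] turn [ 0.156 -0.515 -0.429] world [ 0.4819 -0.1845  0.2289]
v2 trans [ 0.106   0.1655 -0.1729] turn [ 0.156 -0.515 -0.429] world [ 0.5188 -0.0886  0.2314]
hover trans [ 0.0955  0.2832 -0.1086] turn [ 0.156 -0.515 -0.429] world [0.5237 0.0322 0.1728]
near trans [ 0.0479  0.2951 -0.0838] turn [ 0.156 -0.515 -0.429] world [0.5508 0.037  0.1251]
```

Request:
jog_arm(turn=[[0, 0, 0], [0, 0, 0], [0, 0, 0], [0, 0, 0], [0.04, -0.13, -0.1], [0.08, -0.26, -0.2], [0.12, -0.39, -0.3], [0.156, -0.515, -0.429], [0.156, -0.515, -0.429], [0.156, -0.515, -0.429], [0.156, -0.515, -0.429], [0.156, -0.515, -0.429], [0.156, -0.515, -0.429], [0.156, -0.515, -0.429], [0.156, -0.515, -0.429], [0.156, -0.515, -0.429]], translation=[[0.014, 0, -0.02], [0.034, 0, -0.05], [0.052, 0, -0.075], [0.07, 0, -0.1], [0.085, 0.02, -0.13], [0.1, 0.04, -0.15], [0.112, 0.063, -0.166], [0.11, 0.09, -0.168], [0.108, 0.13, -0.17], [0.106, 0.166, -0.173], [0.102, 0.21, -0.15], [0.098, 0.25, -0.125], [0.0955, 0.283, -0.109], [0.0955, 0.283, -0.109], [0.0955, 0.283, -0.109], [0.0955, 0.283, -0.109]], grip=[1, 1, 1, 1, 1, 1, 1, 1, 1, 1, 1, 1, 1, 1, 1, 1])

```text
clock: 8.43
tool_pos: [0.5237, 0.0294, 0.1733]
eef_rot: [-0.086, 0.995, -0.005, -0.043]
contact_force: [0.3, -0.6, -2.6]
opening: 0.455
finger_force: 30.0
```

```bash
python3 - <<'E'
from h import *
T=tool(PRt,.61); s=r.get_state(); print(s['tool_pos'],W2P(s['tool_pos']),s['contact_force'],s['opening'])
im1=snap('scene','s1.png'); im2=snap('top','t1.png')
a=im1[180:330,240:440][:,:,::-1]; b=im2[150:300,220:420][:,:,::-1]
cv2.imwrite('pics/c1.png',np.hstack([cv2.resize(a,(400,300),interpolation=cv2.INTER_CUBIC),cv2.resize(b,(400,300),interpolation=cv2.INTER_CUBIC)]))
for c in('scene','top'):
  for n in('ridge','fence','nest','boss_mouth'):
    print(c,n,[(np.round(W2P(d['position']),1),round(d['p'],2)) for d in models.place_of(c,n)[:1]])
show(P2W([-10,0,45]),T,'z45'); show(P2W([-10,0,25]),T,'z25')
E
```

```text
[0.5237 0.0294 0.1733] [-10.1544  -2.7832  95.7467] [ 0.2712 -0.5544 -2.6117] 0.45452536404399874
scene ridge [(array([ -6. ,  -3.5, 110.4]), 0.95)]
scene fence [(array([-73. ,   2.5,  14.6]), 0.61)]
scene nest [(array([-32.2,   2.2,   3. ]), 0.84)]
scene boss_mouth [(array([-55.5, -75.2,  20.8]), 0.97)]
top ridge [(array([ -6.4,  -3.2, 109.5]), 0.75)]
top fence [(array([-72.7,   7. ,  16. ]), 0.71)]
top nest []
top boss_mouth [(array([ -26.3, -373.9,  -93.8]), 0.36)]
z45 trans [-0.0289  0.0008  0.0408] turn [-0.001 -0.    -0.   ] world [0.5483 0.0366 0.1295]
z25 trans [-0.0404  0.0008  0.0572] turn [-0.001 -0.    -0.   ] world [0.5582 0.0383 0.1122]
```

View pics/c1.png

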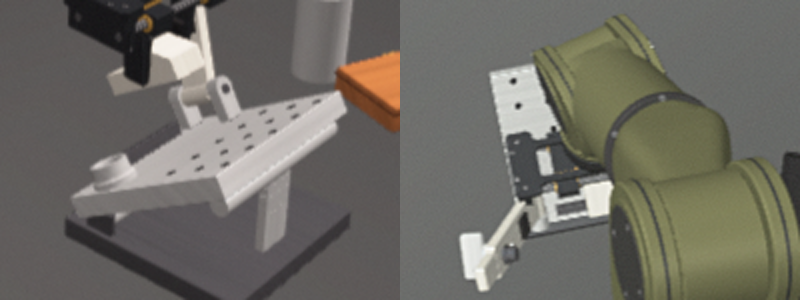

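```bash
python3 - <<'E'
from h import *
x=np.linspace(-90,90,200)
for row,l,rr in((200,266.5,350.5),(215,269.5,352.5),(225,271.5,354.5)):
    o=[]
    for y in(95,-95):
        q=pix('top',P2W(np.c_[x,0*x+y,0*x])); o.append(np.interp(-row,-q[:,1][::1],q[:,0]) if q[0,1]>q[-1,1] else 0)
    print(row,o,l,rr)
T=tool(PRt,.61); s=r.get_state(); print(W2P(s['tool_pos']))
E
```

```text
200 [np.float64(267.0686512602774), np.float64(350.6894109228762)] 266.5 350.5
215 [np.float64(270.09970897092313), np.float64(352.98956587170215)] 269.5 352.5
225 [np.float64(272.1222128549906), np.float64(354.5214754720841)] 271.5 354.5
[-10.3022  -0.7744  95.0418]
```

Request:
jog_arm(turn=[[0, 0, 0], [0, 0, 0], [0, 0, 0], [0, 0, 0], [0, 0, 0], [0, 0, 0]], translation=[[-0.015, 0.001, 0.02], [-0.029, 0.0015, 0.041], [-0.034, 0.0015, 0.048], [-0.038, 0.0015, 0.054], [-0.039, 0.0015, 0.055], [-0.039, 0.0015, 0.055]], grip=[1, 1, 1, 1, 1, 1])

```text
clock: 9.68
tool_pos: [0.5569, 0.0387, 0.1149]
eef_rot: [-0.087, 0.995, -0.004, -0.043]
contact_force: [0.2, -0.3, -2.7]
opening: 0.456
finger_force: 30.0
```

```bash
python3 - <<'E'
from h import *
T=tool(PRt,.61); s=r.get_state(); p=W2P(s['tool_pos']); print(p,PRt.inv().apply(s['contact_force']),s['moment'],s['opening'])
show(P2W(p-[0,0,3]),T,'down3'); show(P2W(p-[12,0,0]),T,'fence12')
E
```

```text
[-9.6069  0.6092 27.9942] [-1.2744 -0.3544 -2.4283] [ 0.0233 -0.1357  0.0422] 0.4555742740642453
down3 trans [-0.0017  0.      0.0025] turn [-0.001  0.    -0.   ] world [0.5584 0.039  0.1123]
fence12 trans [0.0098 0.     0.0069] turn [-0.001  0.    -0.   ] world [0.5467 0.0369 0.1089]
```

Request:
jog_arm(turn=[[0, 0, 0], [0, 0, 0], [0, 0, 0], [0, 0, 0]], translation=[[-0.0009, 0, 0.0012], [-0.0017, 0, 0.0025], [-0.0022, 0, 0.0033], [-0.0022, 0, 0.0033]], grip=[1, 1, 1, 1])

```text
clock: 10.18
tool_pos: [0.5579, 0.0389, 0.1134]
eef_rot: [-0.087, 0.995, -0.005, -0.044]
contact_force: [-5.6, -1.9, 16.5]
opening: 0.449
finger_force: 30.0
```

```bash
python3 - <<'E'
from h import *
T=tool(PRt,.61); s=r.get_state(); p=W2P(s['tool_pos']); print(p,PRt.inv().apply(s['contact_force']),s['moment'],s['opening'])
E
```

```text
[-9.496   0.6371 26.1886] [ 3.238  -0.9375 17.2206] [-0.0006  1.2931  0.0681] 0.44876679218188237
```

Request:
jog_arm(turn=[[0, 0, 0], [0, 0, 0], [0, 0, 0], [0, 0, 0], [0, 0, 0], [0, 0, 0]], translation=[[0.0009, 0, -0.0012], [0.003, 0, 0.0005], [0.005, 0, 0.002], [0.007, 0, 0.003], [0.0083, 0, 0.004], [0.0083, 0, 0.004]], grip=[1, 1, 1, 1, 1, 1])

```text
clock: 10.92
tool_pos: [0.5533, 0.0382, 0.1108]
eef_rot: [-0.087, 0.995, -0.004, -0.039]
contact_force: [0.5, -0.8, 18.6]
opening: 0.448
finger_force: 30.0
```

```bash
python3 - <<'E'
from h import *
T=tool(PRt,.61); s=r.get_state(); p=W2P(s['tool_pos']); print(p,PRt.inv().apply(s['contact_force']),s['moment'],s['opening'])
E
```

```text
[-14.8336   0.6802  26.2084] [ 9.6477 -0.839  15.9495] [0.0401 0.3645 0.046 ] 0.44786942455678536
```

Request:
jog_arm(turn=[[0, 0, 0], [0, 0, 0], [0, 0, 0], [0, 0, 0]], translation=[[0.0009, 0, -0.0012], [0.0025, 0, 0], [0.004, 0, 0.001], [0.004, 0, 0.001]], grip=[1, 1, 1, 1])

```text
clock: 11.42
tool_pos: [0.5472, 0.037, 0.1073]
eef_rot: [-0.087, 0.995, -0.004, -0.042]
contact_force: [2.0, 0.2, 1.9]
opening: 0.447
finger_force: 30.0
```

```bash
python3 - <<'E'
from h import *
T=tool(PRt,.61); s=r.get_state(); p=W2P(s['tool_pos']); print(p,PRt.inv().apply(s['contact_force']),s['moment'],s['opening'])
E
```

```text
[-21.9687   0.6404  26.2663] [ 2.6383 -0.175   0.6339] [ 0.081  -0.5482 -0.0183] 0.44704788088371467
```

Request:
jog_arm(turn=[[0, 0, 0], [0, 0, 0], [0, 0, 0], [0, 0, 0]], translation=[[0.0012, 0, 0.0014], [0.0025, 0, 0.0022], [0.003, 0, 0.0026], [0.003, 0, 0.0026]], grip=[1, 1, 1, 1])

```text
clock: 11.92
tool_pos: [0.5472, 0.0371, 0.1072]
eef_rot: [-0.087, 0.995, -0.004, -0.039]
contact_force: [4.7, -0.3, 15.5]
opening: 0.45
finger_force: 30.0
```

```bash
python3 - <<'E'
from h import *
T=tool(PRt,.61); s=r.get_state(); p=W2P(s['tool_pos']); print(p,PRt.inv().apply(s['contact_force']),s['moment'],s['opening'])
E
```

```text
[-22.0667   0.6734  26.2282] [11.7204 -1.1484 11.1623] [ 0.0748 -0.5879  0.051 ] 0.4496698529122481
```

Request:
jog_arm(turn=[[0, 0, 0], [0, 0, 0], [0, 0, 0], [0, 0, 0], [0, 0, 0], [0, 0, 0], [0, 0, 0], [0, 0, 0], [0, 0, 0]], translation=[[0.0006, 0, -0.0008], [0.0006, 0, -0.0008], [0.0006, 0, -0.0008], [0.0006, 0, -0.0008], [0.0006, 0, -0.0008], [0, 0, -0.03], [0, 0, -0.06], [0, 0, -0.1], [0, 0, -0.1]], grip=[0.25, 0.25, 0.25, 0.25, 0.25, 0.25, 0.25, 0.25, 0.25])

```text
clock: 13.05
tool_pos: [0.5536, 0.0384, 0.207]
eef_rot: [-0.087, 0.995, -0.004, -0.04]
contact_force: [0.7, 0.5, -1.1]
opening: 0.752
finger_force: 0.0
```

```bash
python3 - <<'E'
from h import *
s=r.get_state(); p=W2P(s['tool_pos']); print(p,s['contact_force'],s['opening'])
im1=snap('scene','s2.png'); im2=snap('top','t2.png')
a=im1[200:320,260:420][:,:,::-1]; cv2.imwrite('pics/c2.png',cv2.resize(a,(800,600),interpolation=cv2.INTER_CUBIC))
for c in('scene','top'):
  for n in('ridge','angle_block','fence','leaf_tab','wing'):
    print(c,n,[(np.round(W2P(d['position']),1),round(d['p'],2)) for d in models.place_of(c,n)[:1]])
E
```

```text
[ 33.5682   0.8587 109.3929] [ 0.6694  0.5032 -1.1253] 0.7516368323917231
scene ridge [(array([-18.6,  -0.9,  39.2]), 0.75)]
scene angle_block [(array([-30.1,   3.8,   4.1]), 0.83)]
scene fence [(array([-72.5,   1.5,  16.8]), 0.6)]
scene leaf_tab []
scene wing [(array([-214.3, -353.4,   17.2]), 0.16)]
top ridge [(array([-19.5,  -0.5,  40.3]), 0.9)]
top angle_block [(array([-31.6,   1.6,   0.9]), 0.7)]
top fence [(array([-73.8,   6. ,  16.1]), 0.86)]
top leaf_tab [(array([-52.7, 141.9, 209.1]), 0.92)]
top wing [(array([-52.3, 147. , 151.1]), 0.81)]
```

View pics/c2.png

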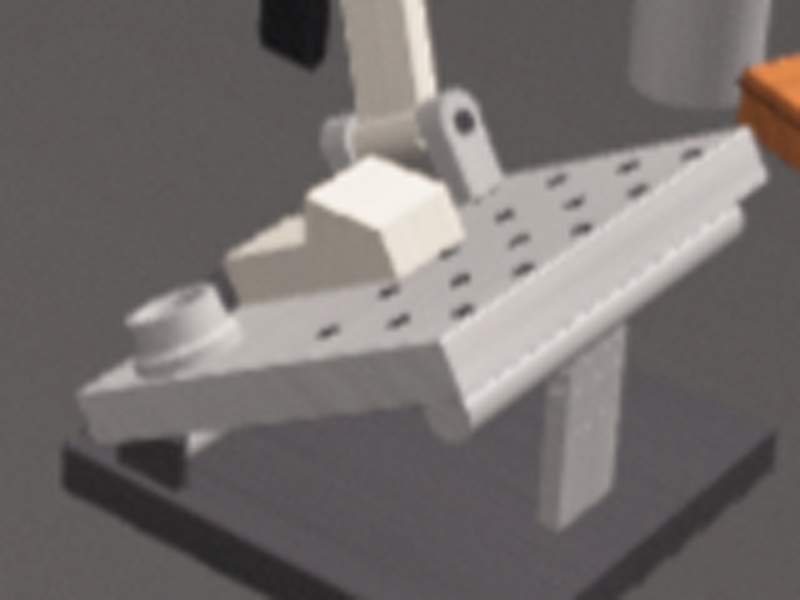

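The crop shows the block lying flat on the plate, its low end against the fence and its ridge uphill at about (375,160). The boss at (185,320) and the leaf behind it are untouched. Next is the leaf.

```bash
sed -i 's/^PO=.*PY/PO=np.array([.5766,.0420,.0955]); PY/' h.py
cat >> h.py <<'E'
def corner(a,rho=190,inn=0): return np.array([-51,72-rho*np.cos(a)+(6-inn)*np.sin(a)+9,30+rho*np.sin(a)+(6-inn)*np.cos(a)+19])
E
python3 - <<'E'
from h import *
s=r.get_state(); print(s['q'],W2P(s['tool_pos']))
for sp in (np.pi/2,-np.pi/2):
    T=tool(PRt,0,1,sp)
    show(P2W([35,60,300]),T,'up'); show(P2W([-51,190,300]),T,'over'); show(P2W([-51,180,212]),T,'pre')
E
```

```text
[ 0.0045  0.706  -0.2707  1.7593  0.2418  0.7978  1.3562] [ 32.288    0.3951 106.7943]
up trans [ 0.1086  0.0594 -0.1599] turn [ 0.478 -0.479 -1.517] world [0.4483 0.0802 0.3728]
over trans [ 0.1791  0.1895 -0.1107] turn [ 0.478 -0.479 -1.517] world [0.3523 0.1953 0.3298]
pre trans [ 0.1286  0.1795 -0.0386] turn [ 0.478 -0.479 -1.517] world [0.3974 0.1931 0.2536]
up trans [ 0.1086  0.0594 -0.1599] turn [-0.479 -0.478  1.517] world [0.4483 0.0802 0.3728]
over trans [ 0.1791  0.1895 -0.1107] turn [-0.479 -0.478  1.517] world [0.3523 0.1953 0.3298]
pre trans [ 0.1286  0.1795 -0.0386] turn [-0.479 -0.478  1.517] world [0.3974 0.1931 0.2536]
```

Request:
jog_arm(turn=[[0, 0, 0], [0, 0, 0], [0.1, -0.1, -0.32], [0.2, -0.2, -0.6], [0.3, -0.3, -0.9], [0.4, -0.4, -1.2], [0.478, -0.479, -1.517], [0.478, -0.479, -1.517], [0.478, -0.479, -1.517], [0.478, -0.479, -1.517], [0.478, -0.479, -1.517], [0.478, -0.479, -1.517], [0.478, -0.479, -1.517], [0.478, -0.479, -1.517]], translation=[[0.02, 0, -0.05], [0.05, 0, -0.1], [0.08, 0.0, -0.15], [0.11, 0.03, -0.16], [0.11, 0.05, -0.16], [0.11, 0.06, -0.16], [0.12, 0.08, -0.16], [0.13, 0.11, -0.15], [0.15, 0.14, -0.13], [0.17, 0.18, -0.12], [0.179, 0.19, -0.11], [0.179, 0.19, -0.11], [0.179, 0.19, -0.11], [0.179, 0.19, -0.11]], grip=[1, 1, 1, 1, 1, 1, 1, 1, 1, 1, 1, 1, 1, 1])

```text
clock: 15.4
tool_pos: [0.3534, 0.1957, 0.3298]
eef_rot: [0.738, -0.622, 0.167, -0.199]
contact_force: [-0.2, 0.5, 0.1]
opening: 0.004
finger_force: 0.0
```

```bash
python3 - <<'E'
from h import *
s=r.get_state(); print(s['q'],W2P(s['tool_pos']),s['opening'],s['contact_force'])
T=tool(PRt,0,1,np.pi/2)
show(P2W([-51,180,212]),T,'pre')
for a in (1.57,1.2,.9,.6,.3,.1): show(P2W(corner(a)),T,a)
E
```

```text
[-0.4699  0.1982 -0.4939  2.4674  1.3775  0.4569  1.1116] [-50.0226 190.211  299.4487] 0.004242324960922948 [-0.2024  0.4809  0.1309]
pre trans [0.0101 0.0011 0.0875] turn [-0.001 -0.001 -0.005] world [0.3974 0.1931 0.2536]
1.57 trans [0.1033 0.0006 0.0606] turn [-0.001 -0.001 -0.005] world [0.4003 0.099  0.277 ]
1.2 trans [0.1724 0.0003 0.0714] turn [-0.001 -0.001 -0.005] world [0.4176 0.0319 0.2677]
0.9 trans [0.2225 0.0001 0.0982] turn [-0.001 -0.001 -0.005] world [ 0.4395 -0.0151  0.2446]
0.6 trans [ 0.2624 -0.      0.1386] turn [-0.001 -0.001 -0.005] world [ 0.4663 -0.051   0.2096]
0.3 trans [ 0.2887 -0.      0.189 ] turn [-0.001 -0.001 -0.005] world [ 0.4957 -0.0726  0.166 ]
0.1 trans [ 0.2973 -0.      0.2259] turn [-0.001 -0.001 -0.005] world [ 0.5154 -0.0779  0.134 ]
```

Request:
jog_arm(turn=[[0, 0, 0], [0, 0, 0], [0, 0, 0], [0, 0, 0], [0, 0, 0], [0, 0, 0], [0, 0, 0], [0, 0, 0], [0, 0, 0], [0, 0, 0], [0, 0, 0], [0, 0, 0]], translation=[[0.005, 0.001, 0.045], [0.01, 0.001, 0.087], [0.02, 0.001, 0.087], [0.035, 0.001, 0.08], [0.055, 0.001, 0.072], [0.075, 0.001, 0.066], [0.095, 0.001, 0.063], [0.11, 0.001, 0.063], [0.13, 0, 0.065], [0.15, 0, 0.068], [0.172, 0, 0.073], [0.172, 0, 0.073]], grip=[1, 1, 1, 1, 1, 1, 1, 1, 1, 1, 1, 1])

```text
clock: 16.9
tool_pos: [0.4189, 0.0304, 0.2658]
eef_rot: [0.738, -0.624, 0.166, -0.197]
contact_force: [0.4, 0.4, -0.6]
opening: 0.007
finger_force: 0.0
```

```bash
python3 - <<'E'
from h import *
s=r.get_state(); print(s['q'],W2P(s['tool_pos']),s['opening'],PRt.inv().apply(s['contact_force']))
T=tool(PRt,0,1,np.pi/2)
for c in('scene','top'):
  cams.snapshot(c)
  for n in('leaf_tab','wing'):
    print(c,n,[(np.round(W2P(d['position']),1),round(d['p'],2)) for d in models.place_of(c,n)[:1]])
for a in (1.2,.9,.75,.6,.45,.3,.15,.05): show(P2W(corner(a)),T,a)
E
```

```text
[ 0.6574  0.6825 -1.4711  2.5585  1.7228  0.8907  1.2085] [-51.0646  16.0757 226.1428] 0.007144956645052104 [ 0.1287  0.3388 -0.7267]
scene leaf_tab [(array([-53.4,   3.3, 206.7]), 0.91)]
scene wing [(array([-26.4,   2.3,   1.6]), 0.66)]
top leaf_tab [(array([-48. ,  -2.7, 205.6]), 0.77)]
top wing [(array([-53.1,  37.4, 166.4]), 0.62)]
1.2 trans [ 0.0015  0.0011 -0.0013] turn [-0.001 -0.     0.001] world [0.4176 0.0319 0.2677]
0.9 trans [0.0516 0.0012 0.0254] turn [-0.001 -0.     0.001] world [ 0.4395 -0.0151  0.2446]
0.75 trans [0.0731 0.0012 0.044 ] turn [-0.001 -0.     0.001] world [ 0.4524 -0.0347  0.2284]
0.6 trans [0.0916 0.0012 0.0657] turn [-0.001 -0.     0.001] world [ 0.4663 -0.051   0.2096]
0.45 trans [0.1067 0.0013 0.0899] turn [-0.001 -0.     0.001] world [ 0.4809 -0.0638  0.1887]
0.3 trans [0.1179 0.0013 0.1161] turn [-0.001 -0.     0.001] world [ 0.4957 -0.0726  0.166 ]
0.15 trans [0.1252 0.0013 0.1436] turn [-0.001 -0.     0.001] world [ 0.5105 -0.0773  0.1422]
0.05 trans [0.1276 0.0014 0.1624] turn [-0.001 -0.     0.001] world [ 0.5202 -0.0781  0.1258]
```

Request:
jog_arm(turn=[[-0.15, 0, 0], [-0.3, 0, 0], [-0.4, 0, 0], [-0.4, 0, 0], [-0.4, 0, 0]], translation=[[0.01, 0.001, 0.003], [0.02, 0.001, 0.007], [0.035, 0.001, 0.015], [0.052, 0.001, 0.026], [0.052, 0.001, 0.026]], grip=[1, 1, 1, 1, 1])

```text
clock: 17.82
tool_pos: [0.4402, -0.0166, 0.2431]
eef_rot: [0.764, -0.642, 0.039, -0.047]
contact_force: [0.9, 0.3, -0.1]
opening: 0.009
finger_force: 0.0
```

```bash
python3 - <<'E'
from h import *
s=r.get_state(); print(s['q'],W2P(s['tool_pos']),s['opening'],PRt.inv().apply(s['contact_force']))
R0=R.from_quat(s['eef_rot'])
for c in('scene','top'):
  cams.snapshot(c)
  for n in('leaf_tab','wing'):
    print(c,n,[(np.round(W2P(d['position']),1),round(d['p'],2)) for d in models.place_of(c,n)[:1]])
for a in (.9,.75,.6,.45,.3,.15,.05): show(P2W(corner(a)),R0,a)
E
```

```text
[ 0.7052  0.7307 -1.2841  2.1866  1.0393  0.8803  2.1022] [-51.3748 -33.9775 200.1145] 0.009287614014596806 [ 0.7737  0.1053 -0.5453]
scene leaf_tab [(array([-54.7, -54.2, 167.7]), 0.85)]
scene wing [(array([-54.1,  -8. , 151.2]), 0.56)]
top leaf_tab []
top wing []
0.9 trans [-0.0005 -0.0003 -0.0005] turn [-0.001 -0.001  0.005] world [ 0.4395 -0.0151  0.2446]
0.75 trans [ 0.0211 -0.0075  0.0167] turn [-0.001 -0.001  0.005] world [ 0.4524 -0.0347  0.2284]
0.6 trans [ 0.0395 -0.0159  0.0367] turn [-0.001 -0.001  0.005] world [ 0.4663 -0.051   0.2096]
0.45 trans [ 0.0546 -0.0253  0.059 ] turn [-0.001 -0.001  0.005] world [ 0.4809 -0.0638  0.1887]
0.3 trans [ 0.0659 -0.0355  0.0831] turn [-0.001 -0.001  0.005] world [ 0.4957 -0.0726  0.166 ]
0.15 trans [ 0.0731 -0.0462  0.1085] turn [-0.001 -0.001  0.005] world [ 0.5105 -0.0773  0.1422]
0.05 trans [ 0.0756 -0.0535  0.1258] turn [-0.001 -0.001  0.005] world [ 0.5202 -0.0781  0.1258]
```

```bash
python3 - <<'E'
from h import *
show(P2W([-51,-40,240]),tool(PRt,.3,1,.8),'v'); show(P2W([-51,-72,200]),tool(PRt,.3,1,.1),'hover lean.3');show(P2W([-51,-72,200]),tool(PRt,.0,1,.1),'hover lean0')
E
```

```text
v trans [ 0.0071  0.0146 -0.0359] turn [0.261 0.127 0.81 ] world [ 0.4219 -0.026   0.2778]
hover lean.3 trans [ 0.0391 -0.0009  0.001 ] turn [ 0.103 -0.051  1.477] world [ 0.4472 -0.054   0.2432]
hover lean0 trans [ 0.0391 -0.0009  0.001 ] turn [ 0.324 -0.294  1.452] world [ 0.4472 -0.054   0.2432]
```

Request:
jog_arm(turn=[[0, 0, 0], [0, 0, 0.18], [0.03, -0.02, 0.36], [0.06, -0.03, 0.54], [0.08, -0.04, 0.72], [0.1, -0.05, 0.9], [0.1, -0.05, 1.08], [0.1, -0.05, 1.26], [0.1, -0.05, 1.45], [0.1, -0.05, 1.45], [0.1, -0.05, 1.45]], translation=[[0, 0, -0.03], [0, 0, -0.05], [0.01, 0, -0.05], [0.02, 0, -0.05], [0.03, 0, -0.05], [0.04, 0, -0.05], [0.04, 0, -0.05], [0.04, 0, -0.04], [0.04, 0, -0.03], [0.04, 0, -0.03], [0.04, 0, -0.03]], grip=[0.3, 0.3, 0.3, 0.3, 0.3, 0.3, 0.3, 0.3, 0.3, 0.3, 0.3])

```text
clock: 19.5
tool_pos: [0.4431, -0.056, 0.2737]
eef_rot: [-0.147, 0.983, -0.01, 0.112]
contact_force: [0.8, -0.6, 0.1]
opening: 0.704
finger_force: 0.0
```

```bash
python3 - <<'E'
from h import *
s=r.get_state(); print(s['q'],W2P(s['tool_pos']),s['opening'],PRt.inv().apply(s['contact_force']))
t=(PRt.inv()*R.from_quat(s['eef_rot'])).as_matrix(); print('tool y in plate',t[:,1],'z',t[:,2])
for c in('scene','top'):
  cams.snapshot(c)
  for n in('leaf_tab','wing','screw_end'):
    print(c,n,[(np.round(W2P(d['position']),1),round(d['p'],2)) for d in models.place_of(c,n)[:1]])
show(P2W([-51,-72,200]),tool(PRt,.0,1,.1),'hover lean0')
E
```

```text
[ 0.6654  0.4877 -0.9253  2.2196  0.8698  0.5427  0.9688] [-39.5096 -73.2151 228.633 ] 0.7040416085260891 [ 0.6976 -0.6953 -0.2715]
tool y in plate [-0.1265  0.9919  0.0114] z [-0.2961 -0.0267 -0.9548]
scene leaf_tab [(array([ -52.2, -114.6,   38.8]), 0.6)]
scene wing [(array([-52.9, -68.5,  63.7]), 0.84)]
scene screw_end [(array([-50.9, -68.6,  15.9]), 0.7)]
top leaf_tab [(array([ -51.4, -117.8,   42.2]), 0.6)]
top wing [(array([-53. , -71.5,  56.9]), 0.65)]
top screw_end [(array([-47.8, -73.6,  13.9]), 0.54)]
hover lean0 trans [0.002  0.0028 0.0304] turn [ 0.007 -0.302  0.024] world [ 0.4472 -0.054   0.2432]
```

```bash
python3 - <<'E'
from h import *
im1=snap('scene','s3.png'); im2=snap('top','t3.png')
a=im1[215:305,265:365][:,:,::-1]; b=im2[190:270,290:390][:,:,::-1]
cv2.imwrite('pics/c3.png',np.hstack([cv2.resize(a,(400,360),interpolation=cv2.INTER_CUBIC),cv2.resize(b,(400,360),interpolation=cv2.INTER_CUBIC)]))
w=np.array([[x,y,z] for x in(-25,25) for y in(-6,6) for z in(-13,13)],float)
def sil(c,q,lift):
    l=R.from_euler('z',.95-q).apply(w)+[-51,-72,57+lift]; im=np.zeros((1920,2560),np.uint8)
    cv2.fillConvexPoly(im,cv2.convexHull(np.round(pix(c,P2W(l))*4+1.5).astype(np.int32)),255)
    return cv2.resize(im,(640,480),interpolation=cv2.INTER_AREA)/255.
for c in('scene','top'):
    for d in models.masks_of(c,'wing')[:1]:
        m=d['pixels']; ys,xs=np.nonzero(m); print(c,d['p'],m.sum(),xs.min(),xs.max(),ys.min(),ys.max())
        if m.sum()<5: continue
        M=m.astype(np.uint8)
        res=[]
        for q in np.arange(.4,1.4,.05):
            s=sil(c,q,6.5); best=0
            for dx in range(-3,4):
                for dy in range(-3,4):
                    t=np.roll(s,(dy,dx),(0,1)); best=max(best,np.minimum(t,m).sum()/np.maximum(t,m).sum())
            res.append(best)
        print(c,np.round(res,2))
E
```

```text
scene 0.74 390 273 297 231 261
scene [0.67 0.67 0.68 0.69 0.7  0.7  0.71 0.73 0.74 0.76 0.78 0.79 0.79 0.77
 0.74 0.72 0.7  0.67 0.63 0.59]
top 0.44 184 343 355 232 253
top [0.51 0.53 0.56 0.58 0.59 0.6  0.61 0.62 0.65 0.63 0.61 0.6  0.58 0.55
 0.53 0.51 0.48 0.46 0.44 0.43]
```

View pics/c3.png

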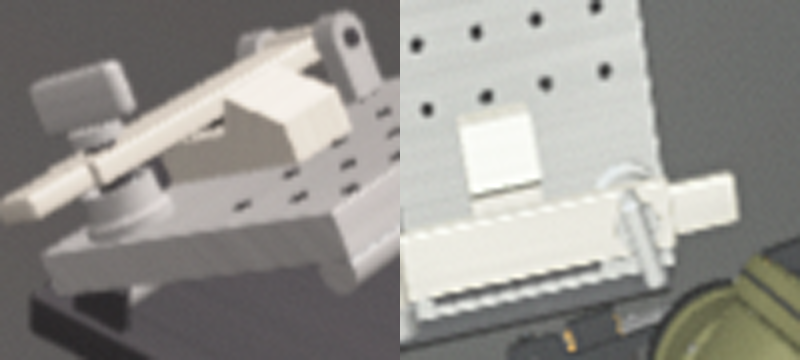

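The leaf is down on the block. In the right half of the crop the wing runs from about (632,205) to (655,285), roughly 0.15 rad anticlockwise of the plate's x axis, so the joint is near 0.8.

```bash
python3 - <<'E'
from h import *
T=tool(PRt,0,1,.14); show(P2W([-52,-71,130]),T,'hover'); show(P2W([-52,-71,90]),T,'z90'); show(P2W([-52,-71,72.5]),T,'grasp')
E
```

```text
hover trans [-0.018   0.0031  0.0974] turn [ 0.013 -0.302 -0.015] world [ 0.4806 -0.0471  0.1821]
z90 trans [-0.0299  0.0027  0.1356] turn [ 0.013 -0.302 -0.015] world [ 0.5003 -0.0436  0.1474]
grasp trans [-0.0351  0.0025  0.1523] turn [ 0.013 -0.302 -0.015] world [ 0.5089 -0.0421  0.1323]
```

Request:
jog_arm(turn=[[0, -0.15, 0], [0.013, -0.3, -0.015], [0.013, -0.302, -0.015], [0.013, -0.302, -0.015], [0.013, -0.302, -0.015], [0.013, -0.302, -0.015], [0.013, -0.302, -0.015]], translation=[[-0.005, 0.001, 0.04], [-0.018, 0.003, 0.097], [-0.024, 0.003, 0.117], [-0.03, 0.003, 0.136], [-0.033, 0.0025, 0.146], [-0.033, 0.0025, 0.146], [-0.033, 0.0025, 0.146]], grip=[0.3, 0.3, 0.4, 0.5, 0.55, 0.6, 0.6])

```text
clock: 20.98
tool_pos: [0.5055, -0.0428, 0.1385]
eef_rot: [-0.152, 0.954, 0.004, 0.258]
contact_force: [-0.1, 0.2, 1.0]
opening: 0.4
finger_force: 0.0
```

```bash
python3 - <<'E'
from h import *
s=r.get_state(); print(s['q'],W2P(s['tool_pos']),s['opening'],PRt.inv().apply(s['contact_force']))
T=tool(PRt,0,1,.14); show(P2W([-52,-71,72.5]),T,'grasp')
im1=snap('scene','s4.png'); a=im1[190:310,240:400][:,:,::-1]
cv2.imwrite('pics/c4.png',cv2.resize(a,(640,480),interpolation=cv2.INTER_CUBIC))
E
```

```text
[ 0.6348  0.9545 -1.0051  2.4421  2.2521  0.8275 -0.2414] [-51.9129 -71.1421  79.6762] 0.40018821260758736 [0.4629 0.1726 0.8595]
grasp trans [0.0001 0.0002 0.0072] turn [-0.001 -0.001  0.   ] world [ 0.5089 -0.0421  0.1323]
```

View pics/c4.png

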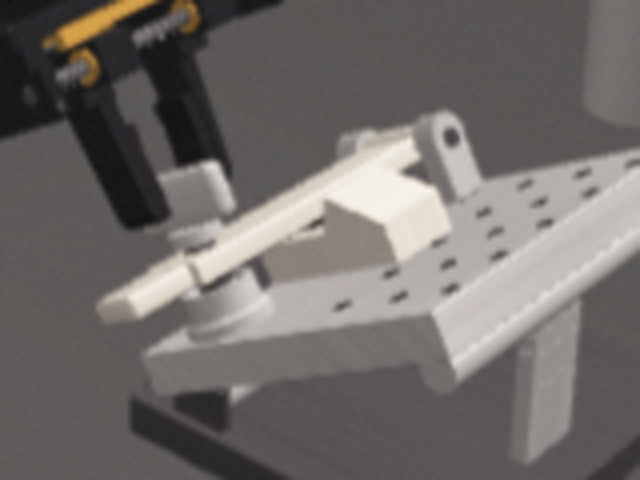

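The near finger at (140,190) and the far finger at (200,160) straddle the wing at (197,195), above the collar. I'll go down 6 mm and close.

Request:
jog_arm(turn=[[0, 0, 0], [0, 0, 0], [0, 0, 0], [0, 0, 0], [0, 0, 0], [0, 0, 0], [0, 0, 0], [0, 0, 0]], translation=[[0, 0, 0.003], [0, 0, 0.006], [0, 0, 0.006], [0, 0, 0.006], [0, 0, 0.006], [0, 0, 0.006], [0, 0, 0.006], [0, 0, 0.006]], grip=[0.6, 0.6, 1, 1, 1, 1, 1, 1], force=20)

```text
clock: 22.02
tool_pos: [0.5085, -0.0419, 0.1329]
eef_rot: [-0.152, 0.954, 0.005, 0.259]
contact_force: [-1.3, 0.9, 2.8]
opening: 0.133
finger_force: 20.0
```

```bash
cat > c.py <<'E'
from h import *
s=r.get_state(); print(s['clock'],s['q'],W2P(s['tool_pos']),'op',s['opening']*88,s['finger_force'],'F',PRt.inv().apply(s['contact_force']),'M',PRt.inv().apply(s['moment']))
t=(PRt.inv()*R.from_quat(s['eef_rot'])).as_matrix(); sp=np.arctan2(-t[0,1],t[1,1]); print('spin',sp,'q if gripped',.95-sp,'z',t[:,2])
E
python3 c.py
```

```text
22.025 [ 0.6304  0.9707 -1.0012  2.4367  2.2626  0.8368 -0.2428] [-51.9922 -70.7353  73.1874] op 11.742899552439791 19.999951233621687 F [0.3875 1.0764 2.9623] M [ 0.3385  0.3674 -0.0708]
spin 0.14003717269083923 q if gripped 0.8099628273091607 z [ 0.0002  0.0004 -1.    ]
```

Request:
jog_arm(turn=[[0, 0, -0.14], [0, 0, -0.28], [0, 0, -0.42], [0, 0, -0.56], [0, 0, -0.7], [0, 0, -0.84], [0, 0, -0.95], [0, 0, -1.0], [0, 0, -1.0]], translation=[[0, 0, 0], [0, 0, 0], [0, 0, 0], [0, 0, -0.0005], [0, 0, -0.0005], [0, 0, -0.001], [0, 0, -0.001], [0, 0, -0.001], [0, 0, -0.001]], grip=[1, 1, 1, 1, 1, 1, 1, 1, 1])

```text
clock: 23.15
tool_pos: [0.5086, -0.0425, 0.1338]
eef_rot: [-0.59, 0.765, -0.121, 0.229]
contact_force: [2.0, -0.2, -0.4]
opening: 0.132
finger_force: 20.0
```

```bash
python3 c.py
```

```text
23.15 [ 0.4894  0.8682 -0.7183  2.4438  2.52    0.6907  0.4748] [-51.5543 -71.3862  73.9658] op 11.613039973310562 19.999269973486662 F [ 1.4649 -0.5822 -1.275 ] M [0.0804 0.219  0.031 ]
spin 1.138839866343935 q if gripped -0.18883986634393501 z [ 0.0009 -0.0012 -1.    ]
```

Request:
jog_arm(turn=[[0, 0, 0], [0, 0, 0], [0, 0, 0], [0, 0, 0]], translation=[[0, 0, 0], [0, 0, 0], [0, 0, 0], [0, 0, 0]], grip=[0.7, 0.65, 0.65, 0.65])

```text
clock: 23.65
tool_pos: [0.5079, -0.0423, 0.1336]
eef_rot: [-0.59, 0.765, -0.12, 0.229]
contact_force: [0.1, 0.2, 0.6]
opening: 0.347
finger_force: 0.0
```

```bash
python3 c.py; python3 - <<'E'
from h import *
im1=snap('scene','s5.png'); b=cv2.imread('pics/s4.png')
a=im1[190:310,240:400][:,:,::-1]
cv2.imwrite('pics/c5.png',cv2.resize(a,(640,480),interpolation=cv2.INTER_CUBIC))
for n in('wing','screw_end','leaf_tab'): print(n,[(np.round(W2P(d['position']),1),round(d['p'],2)) for d in models.place_of('scene',n)[:1]])
E
```

```text
23.65 [ 0.4896  0.8682 -0.7186  2.4448  2.52    0.69    0.4753] [-52.2097 -71.0591  74.1679] op 30.54986113834238 0.0 F [0.4    0.1589 0.4571] M [ 0.1135  0.465  -0.0178]
spin 1.1395677005122589 q if gripped -0.1895677005122589 z [-0.0003 -0.0002 -1.    ]
wing []
screw_end [(array([-49.8, -69.9,   9.4]), 0.54)]
leaf_tab [(array([ -50.3, -117.1,   35.6]), 0.77)]
```

View pics/c5.png

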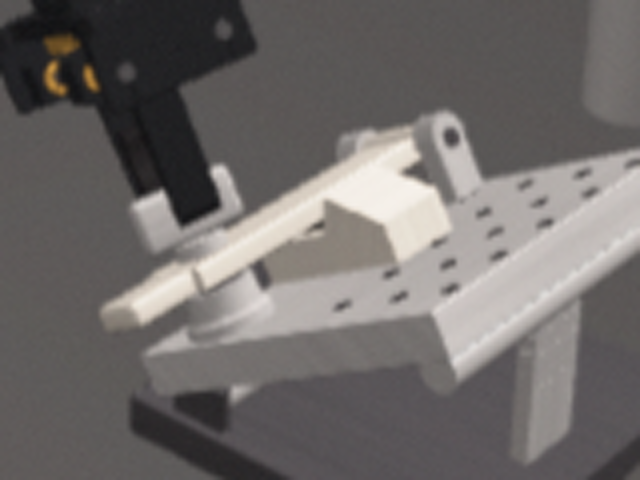

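The wing has dropped: the collar now sits on the leaf at about (205,240), and the screw's end is about 11 mm below the boss mouth. I'll regrip lower and turn it clockwise.

Request:
jog_arm(turn=[[0, 0, 0], [0, 0, 0], [0, 0, 0], [0, 0, 0], [0, 0, 0], [0, 0, 0.14], [0, 0, 0.28], [0, 0, 0.42], [0, 0, 0.56], [0, 0, 0.7], [0, 0, 0.84], [0, 0, 0.98], [0, 0, 1.12], [0, 0, 1.12]], translation=[[0, 0, 0.004], [0, 0, 0.007], [0, 0, 0.007], [0, 0, 0.007], [0, 0, 0.007], [0, 0, 0.007], [0, 0, 0.007], [0, 0, 0.007], [0, 0, 0.007], [0, 0, 0.007], [0, 0, 0.007], [0, 0, 0.007], [0, 0, 0.007], [0, 0, 0.007]], grip=[0.65, 0.65, 1, 1, 1, 1, 1, 1, 1, 1, 1, 1, 1, 1], force=50)

```text
clock: 25.6
tool_pos: [0.5116, -0.0413, 0.1276]
eef_rot: [-0.094, 0.961, 0.02, 0.258]
contact_force: [-0.0, 0.8, -0.6]
opening: 0.133
finger_force: 50.0
```

```bash
python3 c.py
```

```text
25.6 [ 0.6449  1.0038 -1.0387  2.4294  2.2381  0.8714 -0.3244] [-51.9674 -70.6536  67.0843] op 11.730800453300649 50.000133980065584 F [-0.2098  0.7715 -0.5634] M [ 0.2601  0.3599 -0.0448]
spin 0.02061230254831735 q if gripped 0.9293876974516826 z [ 0.0003  0.0011 -1.    ]
```

Request:
jog_arm(turn=[[0, 0, 0.14], [0, 0, 0.28], [0, 0, 0.42], [0, 0, 0.56], [0, 0, 0.7], [0, 0, 0.75], [0, 0, 0.75]], translation=[[0, 0, 0], [0, 0, 0], [0, 0, 0], [0, 0, 0], [0, 0, 0], [0, 0, 0], [0, 0, 0]], grip=[1, 1, 1, 1, 1, 1, 1], force=60)

```text
clock: 26.48
tool_pos: [0.5117, -0.0407, 0.1277]
eef_rot: [0.263, 0.929, 0.114, 0.233]
contact_force: [3.0, 2.7, -2.9]
opening: 0.126
finger_force: 60.0
```

```bash
python3 c.py
```

```text
26.475 [ 0.7181  1.1046 -1.2321  2.4259  2.1072  1.0188 -0.9192] [-51.7411 -70.1293  67.0782] op 11.045520919777685 59.999096263200045 F [ 1.4999  2.0972 -4.1655] M [ 0.6784  0.1727 -0.0234]
spin -0.7271477845574457 q if gripped 1.6771477845574456 z [ 0.0006  0.0019 -1.    ]
```

Request:
jog_arm(turn=[[0, 0, 0.14], [0, 0, 0.28], [0, 0, 0.42], [0, 0, 0.55], [0, 0, 0.65], [0, 0, 0.7], [0, 0, 0.7], [0, 0, 0.7]], translation=[[0, 0, 0], [0, 0, 0], [0, 0, 0], [0, 0, 0], [0, 0, 0], [0, 0, 0], [0, 0, 0], [0, 0, 0]], grip=[1, 1, 1, 1, 1, 1, 1, 1])

```text
clock: 27.48
tool_pos: [0.5121, -0.0404, 0.1279]
eef_rot: [0.566, 0.783, 0.187, 0.18]
contact_force: [3.7, 4.6, -3.4]
opening: 0.126
finger_force: 60.0
```

```bash
python3 c.py; python3 - <<'E'
from h import *
im1=snap('scene','s6.png'); a=im1[190:310,240:400][:,:,::-1]
cv2.imwrite('pics/c6.png',cv2.resize(a,(640,480),interpolation=cv2.INTER_CUBIC))
E
```

```text
27.475 [ 0.7598  1.1971 -1.3814  2.4234  2.0261  1.1538 -1.5176] [-51.2514 -69.9319  66.9952] op 11.118592692681577 59.998277854174376 F [ 2.1373  3.9139 -5.1248] M [ 0.8293  0.1042 -0.0514]
spin -1.4269745693029643 q if gripped 2.3769745693029645 z [ 0.0013  0.0021 -1.    ]
```

View pics/c6.png

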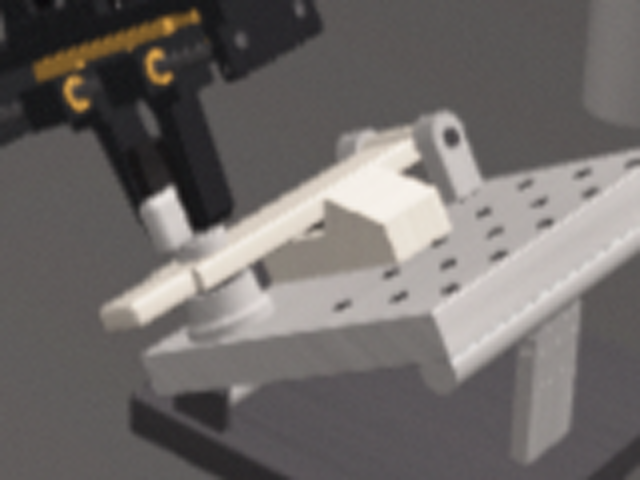

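The wing has turned with the fingers and now shows nearly end-on at (165,220). I'll turn it a little further to be past the firm range, then release and retreat.

Request:
jog_arm(turn=[[0, 0, 0.06], [0, 0, 0.11], [0, 0, 0.11], [0, 0, 0.11]], translation=[[0, 0, 0], [0, 0, 0], [0, 0, 0], [0, 0, 0]], grip=[1, 1, 1, 1])

```text
clock: 28.02
tool_pos: [0.5122, -0.0404, 0.1279]
eef_rot: [0.608, 0.75, 0.197, 0.169]
contact_force: [4.2, 4.8, -2.5]
opening: 0.131
finger_force: 60.0
```

```bash
python3 c.py
```

```text
28.025 [ 0.763   1.2064 -1.3953  2.4231  2.0194  1.1673 -1.6187] [-51.1707 -69.943   66.962 ] op 11.523513992363025 59.99816128984094 F [ 2.9954  3.954  -4.6624] M [ 0.8899  0.0179 -0.0294]
spin -1.5370493484351448 q if gripped 2.4870493484351446 z [ 0.0015  0.0021 -1.    ]
```

Request:
jog_arm(turn=[[0, 0, 0], [0, 0, 0], [0, 0, 0], [0, 0, 0], [0, 0, 0], [0, 0, 0], [0, 0, 0], [0, 0, 0]], translation=[[0, 0, 0], [0, 0, 0], [0, 0, 0], [0, 0, -0.015], [0, 0, -0.03], [0, 0.03, -0.08], [0, 0.05, -0.12], [0, 0.05, -0.12]], grip=[0.4, 0.4, 0.4, 0.4, 0.4, 0.4, 0.4, 0.4])

```text
clock: 29.02
tool_pos: [0.4961, -0.0433, 0.2602]
eef_rot: [0.609, 0.749, 0.196, 0.173]
contact_force: [-0.0, -0.6, -0.7]
opening: 0.599
finger_force: 0.0
```

```bash
python3 c.py; python3 - <<'E'
from h import *
im1=snap('scene','s7.png'); im2=snap('top','t7.png')
a=im1[200:310,255:405][:,:,::-1]; b=im2[170:280,260:410][:,:,::-1]
cv2.imwrite('pics/c7.png',np.hstack([cv2.resize(a,(400,293),interpolation=cv2.INTER_CUBIC),cv2.resize(b,(400,293),interpolation=cv2.INTER_CUBIC)]))
for c in('scene','top'):
  for n in('wing','screw_end','ridge','leaf_tab','plain_block'): print(c,n,[(np.round(W2P(d['position']),1),round(d['p'],2)) for d in models.place_of(c,n)[:1]])
w=np.array([[x,y,z] for x in(-25,25) for y in(-6,6) for z in(-13,13)],float)
for c in('scene','top'):
    ds=models.masks_of(c,'wing')[:1]
    if not ds or ds[0]['pixels'].sum()<50: continue
    m=ds[0]['pixels']; res=[]
    for q in np.arange(1.6,2.75,.1):
        im=np.zeros((1920,2560),np.uint8); l=R.from_euler('z',.95-q).apply(w)+[-51,-72,57]
        cv2.fillConvexPoly(im,cv2.convexHull(np.round(pix(c,P2W(l))*4+1.5).astype(np.int32)),255); s=cv2.resize(im,(640,480),interpolation=cv2.INTER_AREA)/255.
        res.append(max(np.minimum(t,m).sum()/np.maximum(t,m).sum() for dx in range(-3,4) for dy in range(-3,4) for t in [np.roll(s,(dy,dx),(0,1))]))
    print(c,m.sum(),np.round(res,2))
E
```

```text
29.025 [ 0.8767  0.8075 -1.4358  2.3552  1.6924  0.8319 -1.4661] [  0.8782 -70.0334 189.6858] op 52.710700431137724 0.0 F [-0.4366 -0.5529 -0.5037] M [-0.1011  0.515   0.0232]
spin -1.538628040935289 q if gripped 2.488628040935289 z [ 0.0062 -0.0049 -1.    ]
scene wing [(array([-52.1, -72.5,  57.1]), 0.64)]
scene screw_end [(array([-47.1, -70.1,  11. ]), 0.78)]
scene ridge [(array([-14.4,   2. ,  38.5]), 0.62)]
scene leaf_tab [(array([ -50.6, -114.9,   34.1]), 0.93)]
scene plain_block [(array([-213.1, -354.6,   18.7]), 0.79)]
top wing [(array([-50.4, -71.6,  55. ]), 0.39)]
top screw_end [(array([-50.2, -71.5,  51.5]), 0.67)]
top ridge [(array([-19.6,   1.5,  37. ]), 0.56)]
top leaf_tab [(array([ -49.8, -120.1,   34.4]), 0.73)]
top plain_block [(array([-217. , -353.1,   18.3]), 0.72)]
scene 403 [0.36 0.37 0.46 0.56 0.64 0.72 0.77 0.8  0.8  0.77 0.73 0.71]
top 69 [0.15 0.16 0.16 0.18 0.21 0.26 0.29 0.32 0.33 0.33 0.32 0.32]
```

View pics/c7.png

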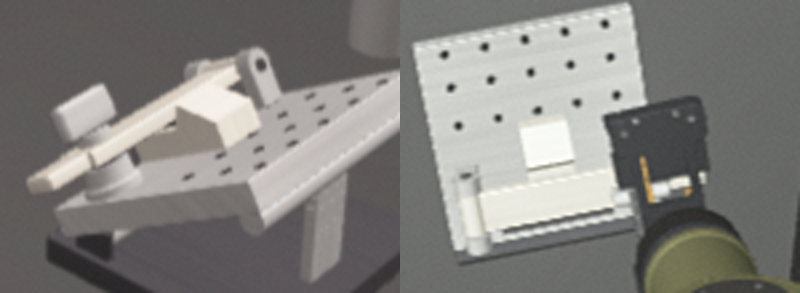

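The final crop shows the leaf flat on the block, the wing low and lying along the leaf at (85,110), and the block still against the fence. The plain block is still in the tray and the gripper is clear. I'm handing in.

```bash
python3 -c "
from plant import r
print(r.finish_job())"
```

```text
the job is handed in; nothing more can be done
None
```

I handed in the job at about 29 s: the angle block is against the fence with its ridge uphill, the leaf is down on it, and the wing screw was backed until it dropped, then turned clockwise to about 2.45 rad; the wrist moment showed no clear clamping torque, joint 3 briefly read -1.4711 against its -1.47 limit, and no verdict was returned.

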